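# Slide the sample board home and lock it

### The arm

A 6-joint arm with a two-finger parallel gripper is mounted at the origin on a cart in front of the work surface, level with it; the furniture and walls round the work are solid. World frame = base frame: x ahead of the robot, y to its left, z up, the work surface at z = 0. Lengths are in m, angles in degrees, forces in N, time in s.
With the tool pointing down it reaches from about 0.4 to 0.825 m from the base axis. Payload 7 kg.
Tool frame: the origin (TCP) lies at the very end of the fingers, on their centre line; the grasp point (between the pads) lies 19 mm behind it; z points along the fingers, y is the direction in which the jaws open and shut (so a half turn about z gives the same grasp; the last joint's range is limited). The gripper opens to 88 mm and grips with 3 to 60 N. Pads are 19 mm wide; open, the fingers measure 130 mm over their backs; the gripper's body (78 mm by 193 mm) begins 47 mm behind the grasp point.
Start: joints at [89.158, 20.546, 0.682, 0, -70.136, -16.507], TCP at [0.201, 0.644, 0.227] pointing down, gripper open.
Joint ranges: [-176.03, 176.03], [-82.01, 121.73], [-58.28, 71.71], [-173.87, 95.51], [-174.79, -0.11], [-173.66, 173.66]. Speed limits (degrees/s): [136.94, 136.94, 172.46, 180, 180, 180].

### API

Orientations are given as [roll, pitch, yaw] about the fixed x, y, z axes, in that order (R = Rz(yaw) Ry(pitch) Rx(roll)).
In Python, from plant import telemetry, optics, ctrl gives the robot as it stands.
- The arm moves only by the tool servo_tool, never from a script. Its argument "rows" is a list of rows, each a list of 3 entries, a list of its own where there are three numbers: the shift along the tool's x, y, z in m, then the turn, a rotation vector about the tool's x, y, z in units of 6 degrees (1.0 is 6 degrees), then the closure, from 0 (fully open) to 1 (shut). A call has 1 to 20 rows; each row shifts and turns the commanded pose from where the row before left it, along the tool's axes as they then stand; what a row does not reach is not made up. A row lasts 1/12 s, in which the tool goes at most 41.7 mm and 7.16 degrees, less where a joint would pass 70% of its speed; a pose out of reach is approached as far as the arm can. A call is refused whole if a number of a shift passes 0.0417 or a number of a turn 1, either way. A call with a gripper value outside its range is refused whole. The fingers move at their own pace and stop on an object; the grip force is fixed at half the most. Time passes only in rows, so rows that do not move let the fingers close. It gives the time, the measured TCP pose, the force and the opening at its end, in the units of the state.
- telemetry.get_obs(): the state, without advancing time (a new reading comes with each control period).
- optics.snapshot(name): name is "side" or "top"; returns the picture (384x512x3 uint8, red, green, blue); there is no depth.
- optics.camera_info(name): a dict with "mtx" (3x3 intrinsics, pixels), "D" ([k1, k2, p1, p2, k3] as OpenCV has them; the pictures are not rectified), "rvec" (rotation vector, rad) and "tvec" (3), from world to camera coordinates, as OpenCV has them. Camera axes: x right, y down, z forward; pixel columns grow to the right and rows downward; lengths in m; the calibration is good to about 2 mm. A picture is of the moment at which its call begins. camera_info takes no time and is no camera call.
- ctrl.close_job(): hands the job in, once; it reports no verdict.
The state is a dict: "clock": time; "joint_pos": joint angles; "qvel": joint speeds; "tau": joint torques, N m; "tool_pos": TCP position; "orientation": TCP orientation; "force": force on the tool from outside, world axes, zero at the start; "moment": the same for the moment, N m; "opening": finger opening in m.
Only numpy, scipy, OpenCV 4.12 (cv2) and the standard library are available. Lean on these libraries where they do the work, as an engineer would, in place of code of your own. Each camera call takes 0.05 s, during which the arm holds its last target.

### The job

With a fingertip, push the blue sample board by its orange lip along its rails, towards the black-pegged yellow catch, until it drops into the locating notches and lies flat on the rails. Then push the peg of the yellow catch round with a fingertip until the catch is fully over the board, and leave everything clear. Only push: do not lift or carry the board or the two metal discs riding in it, and leave the other things on the bench where they are.

Things in the scene. Friction and masses are not known exactly. Their poses are not given: they have to be found in the camera images.
- rack: Fixed rack: base plate 180 (x) x 300 (y) x 6 mm, two steel rails along y, 75 mm clear between them, ends open; origin at the centre of its underside. Rail tops at 30 mm; grey flanges outside reach 40 mm (board play 1.5 mm each side). Each rail has notches 16 mm long, 8 mm deep, centred at y = -115 and +25 mm. The board slides towards -y and starts 50 to 100 mm short of its place.
- board: Loose blue board 110 (x) x 170 (y) x 12 mm, parallel to the rack, up to 0.85 kg with discs. Origin: centre of the plate's underside, at z = 36 mm while it rides on its four feet (10 x 10 x 6 mm, at y = +-70 mm). In place: y = -45 mm (+-3) in the rack's frame, feet in notches, underside on the rails at z = 30 mm; it then stops. Sliding takes up to 10 N; pushed hard at the notch it can hang until eased.
- lip (a point): Centre of the outer (+y) face of the board's upright orange lip, the place to push towards -y. The lip is 80 mm wide (x), 8 mm thick, and its face runs 30 mm high from the board's underside to 18 mm above the board's top; this point is 20 mm above the underside. Moves with the board; its axes are the board's.
- catch_peg (a point): Centre of the upright round black peg of the yellow catch, 12 mm thick and 28 mm high (its foot 52 mm, its top 80 mm above the bench; this point 66 mm). It stands on the end of the catch's bar, 42 mm from the pivot.
- catch_pivot (a point): Point on the upright axis of the yellow catch, at the underside of its bar, 45 mm above the bench; in the rack's frame at x = -77, y = -112 mm. The bar is 14 mm wide and 7 mm thick. A nut 11 mm high stands on the pivot.
- catch (a joint): Angle of the yellow catch: 0 = open, bar along the rack's -y; grows counter-clockwise from above to 1.57 (stop) = closed, bar along the rack's +x over the board's corner. Starts at 0 to 0.3 and stays where left (2 to 5 N at the peg moves it). The bar passes 3 mm above the dropped board but strikes the side of one that has not dropped.
- disc_a: Grey metal disc, 38 mm across, 26 mm high, riding loose in one of the board's two round recesses (4 mm deep, 43 mm across, centred at x = 0, y = -10 and +42 mm of the board). Origin at the centre of its underside, 8 mm above the board's underside.
- disc_b: Pale metal disc with two dark burn spots, 41 mm across, 24 mm high, standing in the board's other recess, same origin. Rides along loose.
- sample_jar: White jar, 36 mm across, 69 mm high, a bystander; origin at the centre of its underside.
- stand_key: Dark flat key with a pale knob, 34 x 78 x 18 mm, a bystander; origin at the centre of its underside.
- marker: White marker pen with a black cap, 16 x 130 x 16 mm, a bystander; origin at the centre of its underside.
- mouse: Black computer mouse, 104 x 58 x 40 mm, a bystander; origin at the centre of its underside.
Mind the look-alikes: they are no part of the job. There is more than one size of the board; the one meant has the size given above.

How it is judged (in metres and radians):
On the way, in this order (a step that is already met when the one before it is completed fails the run):
1. the board has dropped into its notches while the catch is still open (z of board in the frame of rack below 0.0325 m and y of board in the frame of rack between -0.054 and -0.036 m and angle between the z axis of board and the z axis of rack, either way round below 0.03 rad and value of joint catch below 0.8 rad), for 0.2 s.
2. the catch is turned over the dropped board (z of board in the frame of rack below 0.0325 m and y of board in the frame of rack between -0.054 and -0.036 m and angle between the z axis of board and the z axis of rack, either way round below 0.03 rad and value of joint catch above 1.25 rad), for 0.2 s.
At the end, for the whole second after the job is handed in: The board lies flat in its notches (underside within 2.5 mm of the rail tops, within 9 mm of its place along the rails, level within 0.03 rad) and at rest, the catch is turned at least 1.25 rad of 1.57, and both discs still stand in their recesses (within 2.5 mm of their floors) (all of step 2 and z of each of disc_a, disc_b in the frame of board below 0.0105 m and linear speed of board below 0.02 m/s); the robot touches nothing.
It fails at once if the board is lifted off its rails or tipped (z of board in the frame of rack above 0.043 m or angle between the z axis of board and the z axis of rack, either way round above 0.15 rad).
It fails at once if a disc is lifted out of its recess or tipped (z of any of disc_a, disc_b in the frame of board above 0.014 m or angle between any of disc_a, disc_b's own z axis and vertical above 0.3 rad).
It fails at once if a bystander is moved more than 20 mm (distance of any of sample_jar, stand_key, marker, mouse from where it was at the start of the episode above 0.02 m).
It also fails if it takes over 51 s, if anything falls off the work surface, if the arm or the gripper's body presses on something with over 40 N, if the wrist force passes 120 N, or if a joint passes its speed limit or range.

## Working session

There is one attempt and no reset: what is moved stays moved. The work goes in short steps, Python scripts to look and compute and a tool call to move; the robot and the scene stay as the last step left them, time stands still between calls to the robot, and variables do not carry over. Pictures are saved under pics/ and viewed, and the job is handed in when it is done.

Besides the shell and the picture viewer there is one more tool, called after "Call:" as a command line: name --argument value ..., lists and objects as JSON in quotes. servo_tool: Moves the arm, as the interface text tells. Its arguments: {"type":"object","properties":{"rows":{"type":"array"}},"required":["rows"]}

```bash
mkdir -p pics; ls
python3 - <<'E'
from plant import telemetry, optics, ctrl
import cv2
print(telemetry.get_obs())
for n in("side","top"):
    im=optics.snapshot(n); cv2.imwrite(f"pics/{n}0.png",im[:,:,::-1]); print(optics.camera_info(n))
E
```

```text
pics
{'clock': 0.0, 'joint_pos': array([ 8.91582203e+01,  2.05939036e+01,  6.35644013e-01, -1.88326287e-02,
       -7.01356992e+01, -1.65093363e+01]), 'qvel': array([-0.0437725 , -0.05231576,  0.09436986, -0.04697855, -0.03937198,
        0.00173935]), 'tau': array([ 5.02512721e-04, -5.82715523e+01,  2.93049198e+01,  6.99704692e+00,
        6.81616933e-03, -1.63081031e-04]), 'tool_pos': array([0.20116364, 0.64383758, 0.22561308]), 'orientation': array([ 1.79904884e+02, -9.72890309e-03, -1.73575216e+01]), 'force': array([ 0.48412124, -0.32827916, -0.15372712]), 'moment': array([ 0.00719009,  0.04581965, -0.00497283]), 'opening': 0.08808395198397721}
{'mtx': array([[401.99013557,   0.        , 251.80577293],
       [  0.        , 401.99013557, 192.29941792],
       [  0.        ,   0.        ,   1.        ]]), 'D': array([-0.05899138,  0.        ,  0.        ,  0.        ,  0.        ]), 'rvec': array([ 1.96347652, -0.39595547,  0.26827999]), 'tvec': array([-0.41771043,  0.13245453,  0.8452965 ])}
{'mtx': array([[486.56018761,   0.        , 268.09435741],
       [  0.        , 486.56018761, 190.96075456],
       [  0.        ,   0.        ,   1.        ]]), 'D': array([-0.19219173,  0.        ,  0.        ,  0.        ,  0.        ]), 'rvec': array([ 2.15292142, -2.13265124,  0.13185698]), 'tvec': array([0.00816891, 0.4926095 , 1.19394189])}
```

View pics/side0.png

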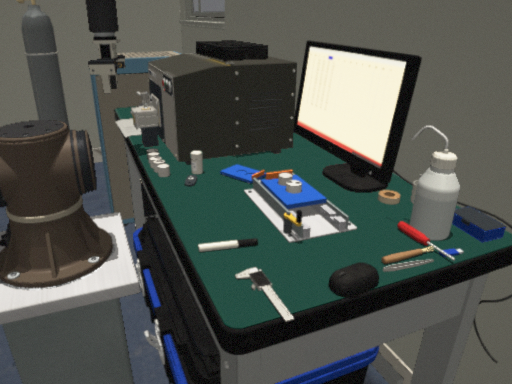

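View pics/top0.png

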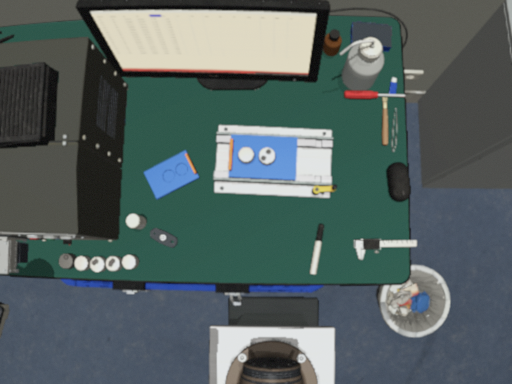

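Run:
```python
import cv2
a=cv2.imread("pics/top0.png")[110:210,200:350]; cv2.imwrite("pics/top0c.png",cv2.resize(a,None,fx=5.3,fy=5.3,interpolation=cv2.INTER_CUBIC))
a=cv2.imread("pics/side0.png")[155:250,215:365]; cv2.imwrite("pics/side0c.png",cv2.resize(a,None,fx=5.3,fy=5.3,interpolation=cv2.INTER_CUBIC))
```

```text
(no output)
```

View pics/top0c.png

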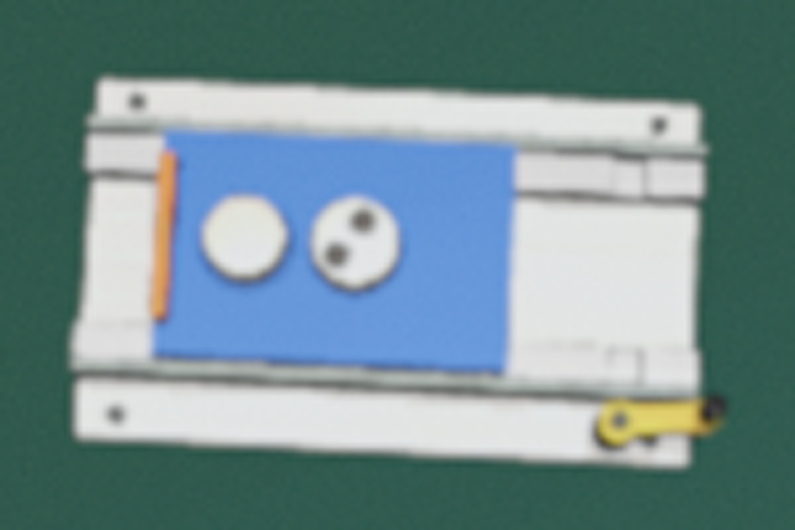

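View pics/side0c.png

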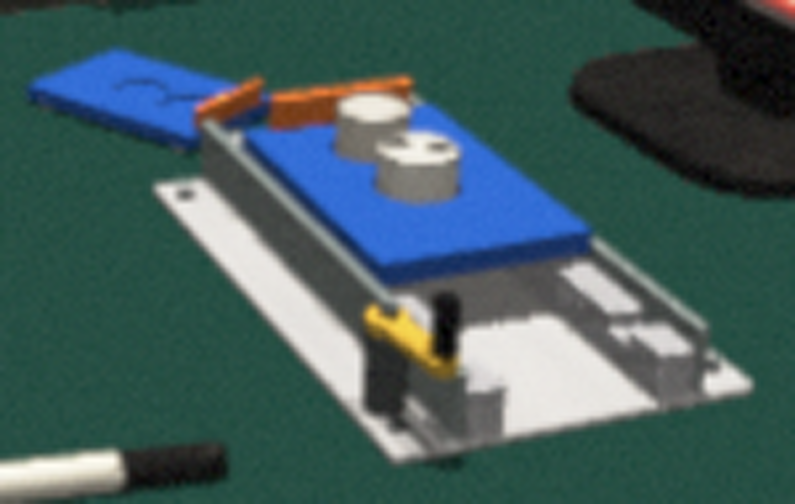

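```bash
cat > h.py <<'E'
import numpy as np, cv2
from plant import optics
def ray(n,px):
    c=optics.camera_info(n);R=cv2.Rodrigues(c["rvec"])[0];t=c["tvec"]
    u=cv2.undistortPoints(np.array(px,float).reshape(-1,1,2),c["mtx"],c["D"]).reshape(-1,2)
    return -R.T@t,(R.T@np.c_[u,np.ones(len(u))].T).T
def onz(n,px,z):
    o,d=ray(n,px);return o+d*((z-o[2])/d[:,2])[:,None]
def proj(n,P):
    c=optics.camera_info(n);return cv2.projectPoints(np.array(P,float).reshape(-1,1,3),c["rvec"],c["tvec"],c["mtx"],c["D"])[0].reshape(-1,2)
def topc(p): return (np.array(p,float)+.5)/5.3-.5+[200,110]
def sidec(p): return (np.array(p,float)+.5)/5.3-.5+[215,155]
E
python3 - <<'E'
from h import *
np.set_printoptions(precision=4,suppress=True)
C=onz("top",topc([(98,78),(700,103),(690,467),(75,437)]),.006); print(C)
Cs=onz("side",sidec([(157,185),(398,460),(752,383)]),.006); print("side BL,BR,TR",Cs)
L=np.array([[90,150],[90,-150],[-90,-150],[-90,150]])/1000
# rigid fit
p=C[:,:2];pc=p.mean(0);H=L.T@(p-pc);a=np.arctan2(H[0,1]-H[1,0],H[0,0]+H[1,1])
R=np.array([[np.cos(a),-np.sin(a)],[np.sin(a),np.cos(a)]])
print("yaw",np.degrees(a),pc,(L@R.T+pc-p)*1000)
tr=lambda q:(q[:,:2]-pc)@R
# board z top 48
print("board corners rack",tr(onz("top",topc([(166,130),(516,147),(506,371),(154,356)]),.048)))
print("lip top outer",tr(onz("top",topc([(162,152),(153,320)]),.066)))
print("peg top",tr(onz("top",topc([(713,407)]),.080)),"nut",tr(onz("top",topc([(619,420)]),.063)))
print("side peg top",tr(onz("side",sidec([(446,297)]),.080)))
M=(cv2.imread("pics/top0.png"))
print("discs",tr(onz("top",topc([(245,237),(356,242)]),.069)))
E
```

```text
[[ 0.6737  0.1478  0.006 ]
 [ 0.663  -0.1529  0.006 ]
 [ 0.4802 -0.1461  0.006 ]
 [ 0.4924  0.1541  0.006 ]]
side BL,BR,TR [[ 0.4965  0.1545  0.006 ]
 [ 0.4825 -0.1483  0.006 ]
 [ 0.6617 -0.1506  0.006 ]]
yaw -2.1567164186481937 [0.5773 0.0007] [[-0.8393 -0.5548]
 [-1.3631  0.359 ]
 [ 1.5563  0.3319]
 [ 0.6461 -0.1361]]
board corners rack [[ 0.0546  0.1103]
 [ 0.0536 -0.058 ]
 [-0.0553 -0.0574]
 [-0.0557  0.1093]]
lip top outer [[ 0.0392  0.1097]
 [-0.0417  0.1089]]
peg top [[-0.0729 -0.1522]] nut [[-0.0784 -0.1105]]
side peg top [[-0.0718 -0.1533]]
discs [[-0.0008  0.0678]
 [-0.0009  0.0158]]
```

Run:
```python
from h import *
np.set_printoptions(precision=3,suppress=True)
print(onz("side",[(190,160),(297,148),(197,172),(373,186),(337,186)],0))
print(onz("top",[(98,235),(125,100),(135,222)],0), onz("top",[(98,235),(125,100)],.3))
```

```text
[[ 0.423  0.473  0.   ]
 [ 0.835  0.455  0.   ]
 [ 0.413  0.353 -0.   ]
 [ 0.869  0.047  0.   ]
 [ 0.768  0.087 -0.   ]]
[[0.376 0.462 0.   ]
 [0.746 0.409 0.   ]
 [0.412 0.362 0.   ]] [[0.363 0.35  0.3  ]
 [0.645 0.309 0.3  ]]
```

Call:
servo_tool --rows '[[[0.011,0.036,0],[0,0,0],1],[[0.011,0.036,0],[0,0,0],1],[[0.011,0.036,0],[0,0,0],1],[[0.011,0.036,0],[0,0,0],1],[[0.011,0.036,0],[0,0,0],1],[[0.011,0.036,0],[0,0,0],1]]'

```text
clock: 0.6
tool_pos: [0.1998, 0.4163, 0.226]
orientation: [179.9, -0.0, -17.4]
force: [-0.5, -0.8, 0.6]
opening: 0.0533
```

Call:
servo_tool --rows '[[[0.0326,0.0224,0],[0,0,0],1],[[0.0326,0.0224,0],[0,0,0],1],[[0.0326,0.0224,0],[0,0,0],1],[[0.0326,0.0224,0],[0,0,0],1],[[0.0326,0.0224,0],[0,0,0],1],[[0.0326,0.0224,0],[0,0,0],1],[[0.0326,0.0224,0],[0,0,0],1],[[0.0326,0.0224,0],[0,0,0],1],[[0.0326,0.0224,0],[0,0,0],1],[[0.031,-0.01,0],[0,0,0],1],[[0.031,-0.01,0],[0,0,0],1],[[0.031,-0.01,0],[0,0,0],1],[[0.031,-0.01,0],[0,0,0],1],[[0.031,-0.01,0],[0,0,0],1]]'

```text
clock: 1.77
tool_pos: [0.5841, 0.1394, 0.226]
orientation: [180.0, 0.0, -17.4]
force: [-1.1, 0.9, -0.2]
opening: 0.0002
```

Call:
servo_tool --rows '[[[0,0,0],[0,0,1],1],[[0,0,0],[0,0,1],1],[[0,0,0],[0,0,1],1],[[0,0,0],[0,0,1],1],[[0,0,0],[0,0,1],1],[[0,0,0],[0,0,1],1],[[0,0,0],[0,0,1],1],[[0,0,0],[0,0,1],1],[[0,0,0],[0,0,1],1],[[0,0,0],[0,0,1],1],[[0,0,0],[0,0,1],1],[[0,0,0],[0,0,1],1],[[0,0,0],[0,0,0.47],1],[[0,0,0],[0,0,0],1],[[0,0,0],[0,0,0],1]]'

```text
clock: 3.02
tool_pos: [0.5825, 0.1399, 0.2263]
orientation: [180.0, -0.0, -92.1]
force: [0.7, -0.9, -0.5]
opening: 0.0005
```

Call:
servo_tool --rows '[[[-0.01,0,0.03],[0,0,0],1],[[0,0,0.03],[0,0,0],1],[[0,0,0.03],[0,0,0],1],[[0,0,0.03],[0,0,0],1],[[0,0,0.03],[0,0,0],1],[[0,0,0.02],[0,0,0],1],[[0,0,0.009],[0,0,0],1],[[0,0,0],[0,0,0],1],[[0,0,0],[0,0,0],1]]'

```text
clock: 3.77
tool_pos: [0.5834, 0.1501, 0.048]
orientation: [-180.0, -0.0, -92.1]
force: [0.6, 0.4, 0.7]
opening: 0.0005
```

```bash
cat > look.py <<'E'
import sys
from h import *
k=sys.argv[1]
a=optics.snapshot("top");b=optics.snapshot("side")
a=a[110:210,200:350,::-1];b=b[155:250,215:365,::-1]
f=lambda x:cv2.resize(x,None,fx=3.9,fy=3.1 if 0 else 3.0,interpolation=cv2.INTER_CUBIC)
cv2.imwrite(f"pics/{k}.png",np.vstack([f(a),f(b)]))
E
python3 look.py a1
```

```text
(no output)
```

View pics/a1.png

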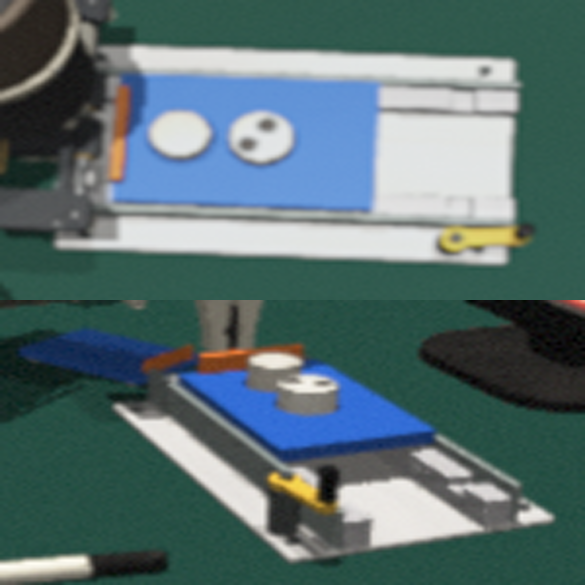

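The finger (side view, x≈230) stands centred behind the orange lip. Both discs are seated, and the catch is open. I'll push next.

Call:
servo_tool --rows '[[[0.005,0,0],[0,0,0],1],[[0.005,0,0],[0,0,0],1],[[0.005,0,0],[0,0,0],1],[[0.004,0,0],[0,0,0],1],[[0.002,0,0],[0,0,0],1],[[0.002,0,0],[0,0,0],1],[[0.002,0,0],[0,0,0],1],[[0.002,0,0],[0,0,0],1],[[0.002,0,0],[0,0,0],1],[[0.002,0,0],[0,0,0],1],[[0.002,0,0],[0,0,0],1],[[0.002,0,0],[0,0,0],1]]'

```text
clock: 4.87
tool_pos: [0.582, 0.1154, 0.0476]
orientation: [-180.0, 0.0, -92.1]
force: [0.2, 3.7, -0.8]
opening: 0.0002
```

Call:
servo_tool --rows '[[[0.002,0,0],[0,0,0],1],[[0.002,0,0],[0,0,0],1],[[0.002,0,0],[0,0,0],1],[[0.002,0,0],[0,0,0],1],[[0.002,0,0],[0,0,0],1],[[0.002,0,0],[0,0,0],1],[[0.002,0,0],[0,0,0],1],[[0.002,0,0],[0,0,0],1],[[0.002,0,0],[0,0,0],1],[[0.002,0,0],[0,0,0],1],[[0.002,0,0],[0,0,0],1],[[0.002,0,0],[0,0,0],1],[[0.002,0,0],[0,0,0],1],[[0.002,0,0],[0,0,0],1],[[0.002,0,0],[0,0,0],1],[[0.002,0,0],[0,0,0],1],[[0.002,0,0],[0,0,0],1],[[0.002,0,0],[0,0,0],1]]'

```text
clock: 6.37
tool_pos: [0.5803, 0.0788, 0.0475]
orientation: [180.0, -0.0, -92.2]
force: [0.6, 4.8, -1.3]
opening: 0.0006
```

```bash
python3 look.py a2
```

```text
(no output)
```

View pics/a2.png

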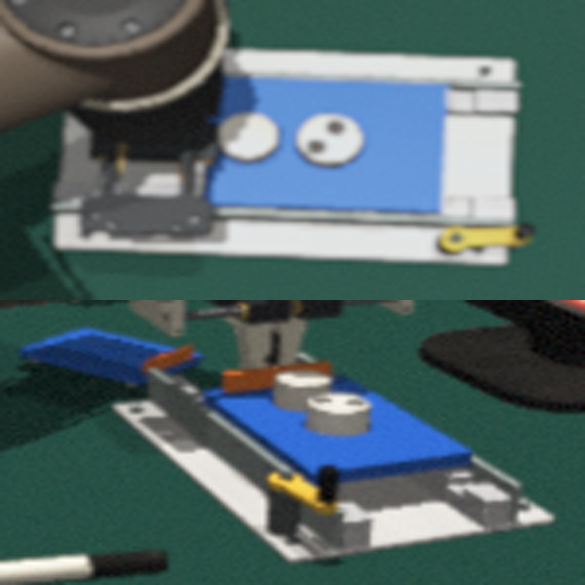

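The board has slid about 45 mm, with roughly 26 mm left. I'll slow down now.

Call:
servo_tool --rows '[[[0.0015,0,0],[0,0,0],1],[[0.0015,0,0],[0,0,0],1],[[0.0015,0,0],[0,0,0],1],[[0.0015,0,0],[0,0,0],1],[[0.0015,0,0],[0,0,0],1],[[0.0015,0,0],[0,0,0],1],[[0.0015,0,0],[0,0,0],1],[[0.0015,0,0],[0,0,0],1],[[0.0015,0,0],[0,0,0],1],[[0.0015,0,0],[0,0,0],1],[[0.0015,0,0],[0,0,0],1],[[0.0015,0,0],[0,0,0],1]]'

```text
clock: 7.47
tool_pos: [0.5797, 0.0609, 0.0476]
orientation: [-180.0, 0.0, -92.2]
force: [-0.5, 3.0, -0.1]
opening: 0.0005
```

Call:
servo_tool --rows '[[[0.001,0,0],[0,0,0],1],[[0.001,0,0],[0,0,0],1],[[0.001,0,0],[0,0,0],1],[[0.001,0,0],[0,0,0],1]]'

```text
clock: 7.8
tool_pos: [0.5795, 0.057, 0.0476]
orientation: [180.0, -0.0, -92.2]
force: [0.3, 3.5, 0.9]
opening: 0.0002
```

Call:
servo_tool --rows '[[[0.001,0,0],[0,0,0],1],[[0.001,0,0],[0,0,0],1],[[0,0,0],[0,0,0],1]]'

```text
clock: 8.05
tool_pos: [0.579, 0.0543, 0.0474]
orientation: [179.9, -0.0, -92.2]
force: [1.0, 1.8, -0.4]
opening: 0.0002
```

```bash
python3 look.py a3
```

```text
(no output)
```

View pics/a3.png

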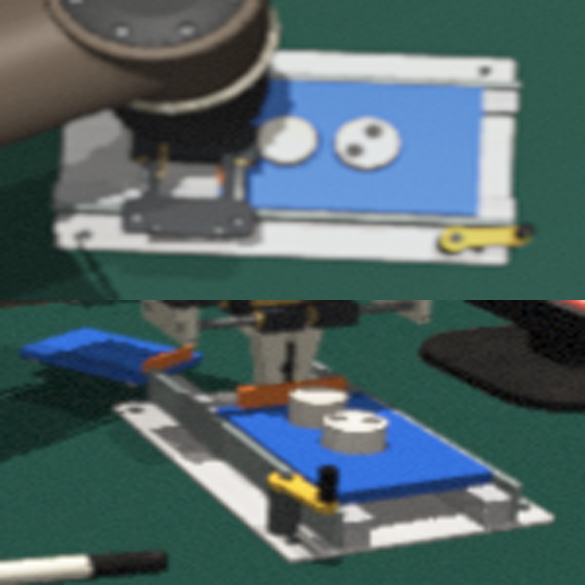

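Call:
servo_tool --rows '[[[0.001,0,0],[0,0,0],1],[[0.001,0,0],[0,0,0],1],[[0.001,0,0],[0,0,0],1],[[0,0,0],[0,0,0],1]]'

```text
clock: 8.48
tool_pos: [0.5793, 0.052, 0.0475]
orientation: [180.0, 0.0, -92.2]
force: [0.5, 2.8, -1.3]
opening: 0.0005
```

Call:
servo_tool --rows '[[[0.001,0,0],[0,0,0],1],[[0.001,0,0],[0,0,0],1],[[0,0,0],[0,0,0],1]]'

```text
clock: 8.73
tool_pos: [0.5792, 0.0499, 0.0475]
orientation: [180.0, -0.0, -92.2]
force: [0.6, 2.7, -2.3]
opening: 0.0004
```

```bash
python3 look.py a4
```

```text
(no output)
```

View pics/a4.png

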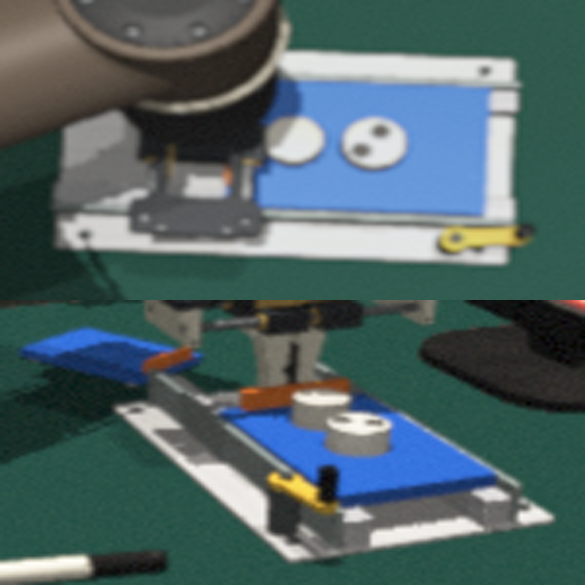

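Call:
servo_tool --rows '[[[0.001,0,0],[0,0,0],1],[[0,0,0],[0,0,0],1],[[0,0,0],[0,0,0],1]]'

```text
clock: 9.08
tool_pos: [0.5792, 0.0489, 0.0475]
orientation: [180.0, -0.0, -92.2]
force: [1.0, 1.7, -1.7]
opening: 0.0004
```

Call:
servo_tool --rows '[[[0.001,0,0],[0,0,0],1],[[0,0,0],[0,0,0],1],[[0,0,0],[0,0,0],1]]'

```text
clock: 9.33
tool_pos: [0.5793, 0.0484, 0.0476]
orientation: [-180.0, 0.0, -92.2]
force: [-0.6, 4.7, -2.0]
opening: 0.0007
```

Call:
servo_tool --rows '[[[0.001,0,0],[0,0,0],1],[[0,0,0],[0,0,0],1],[[0,0,0],[0,0,0],1]]'

```text
clock: 9.58
tool_pos: [0.5794, 0.0483, 0.0476]
orientation: [-180.0, 0.1, -92.2]
force: [-1.4, 10.0, -2.0]
opening: 0.0002
```

```bash
python3 look.py a5
```

```text
(no output)
```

View pics/a5.png

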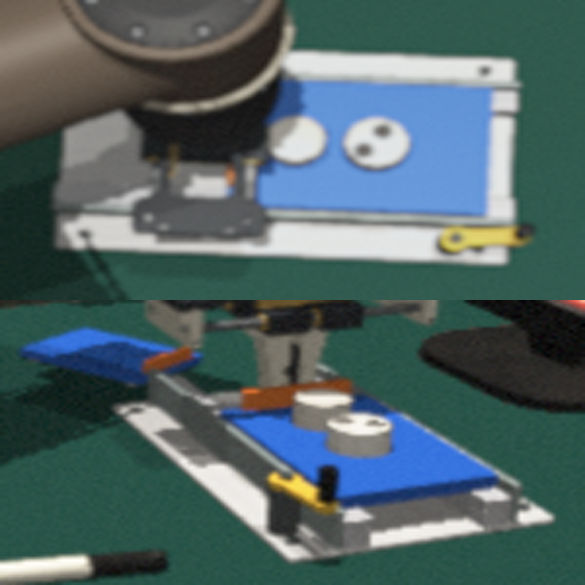

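The board has stopped at y≈-0.045 and the force is rising. I'll ease off in case it is hanging.

Call:
servo_tool --rows '[[[-0.002,0,0],[0,0,0],1],[[-0.002,0,0],[0,0,0],1],[[-0.005,0,0],[0,0,0],1],[[-0.01,0,0],[0,0,0],1],[[-0.015,0,0],[0,0,0],1],[[-0.015,0,0],[0,0,0],1],[[0,0,0],[0,0,0],1]]'

```text
clock: 10.27
tool_pos: [0.5817, 0.0992, 0.0478]
orientation: [-179.9, 0.0, -92.0]
force: [0.6, -0.8, 0.5]
opening: 0.0005
```

Run:
```python
from h import *
a=optics.snapshot("side");b=a[155:250,215:365,::-1];cv2.imwrite("pics/a6.png",cv2.resize(b,None,fx=5.3,fy=5.3,interpolation=cv2.INTER_CUBIC))
a=optics.snapshot("top");b=a[110:210,200:350,::-1];cv2.imwrite("pics/a6t.png",cv2.resize(b,None,fx=5.3,fy=5.3,interpolation=cv2.INTER_CUBIC))
# predicted front corner pixels for dropped / not
pc=np.array([.5773,.0007]);t=np.radians(-2.157);R=np.array([[np.cos(t),-np.sin(t)],[np.sin(t),np.cos(t)]])
for ztop in(.042,.048):
  P=[[*(pc+R@np.array(q)),ztop] for q in((-.055,-.130),(.055,-.130))]
  for n,o in(("side",(215,155)),("top",(200,110))): print(ztop,n,(proj(n,P)-o)*5.3)
```

```text
0.042 side [[449.03370172 345.1076411 ]
 [669.67033723 304.74206053]]
0.042 top [[655.87913009 377.27457878]
 [662.59602115 152.16294417]]
0.048 side [[449.85528541 332.6604471 ]
 [671.03286909 292.68916826]]
0.048 top [[657.12888321 375.27472276]
 [663.84948196 149.12338339]]
```

View pics/a6.png

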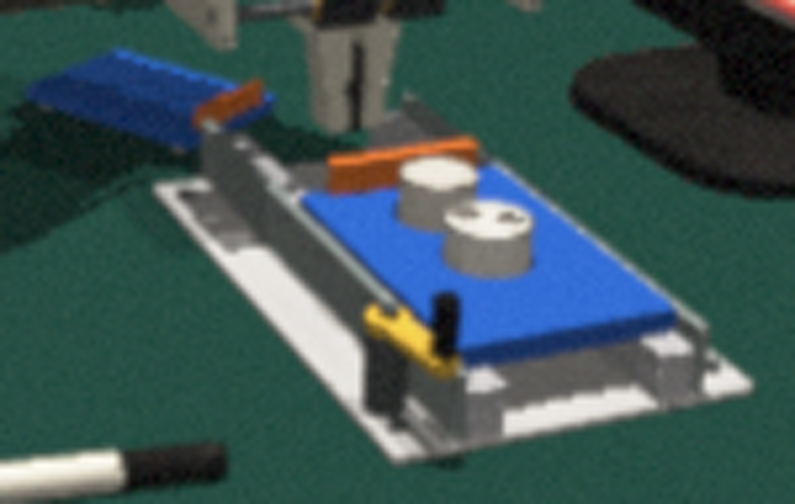

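View pics/a6t.png

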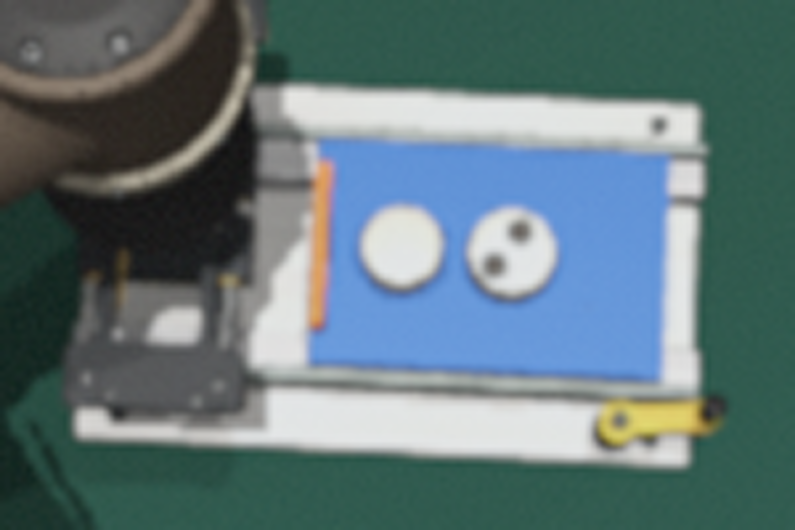

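Run:
```python
from h import *
pc=np.array([.5773,.0007]);t=np.radians(-2.157);R=np.array([[np.cos(t),-np.sin(t)],[np.sin(t),np.cos(t)]])
for dz in(0,.006):
  P=[[*(pc+R@np.array(q[:2])),q[2]+dz] for q in((-.04,.038,.06),(.04,.038,.06),(-.04,.030,.06),(.04,.030,.06),(-.055,-.132,.042),(.055,-.132,.042))]
  for n,o in(("side",(215,155)),("top",(200,110))): print(dz,n,((proj(n,P)-o)*5.3).round().tolist())
```

```text
0 side [[322.0, 156.0], [467.0, 135.0], [329.0, 162.0], [474.0, 141.0], [451.0, 347.0], [672.0, 307.0]]
0 top [[303.0, 323.0], [312.0, 158.0], [320.0, 324.0], [328.0, 158.0], [660.0, 377.0], [667.0, 152.0]]
0.006 side [[322.0, 145.0], [467.0, 124.0], [329.0, 151.0], [475.0, 130.0], [452.0, 335.0], [673.0, 295.0]]
0.006 top [[302.0, 321.0], [311.0, 155.0], [319.0, 322.0], [328.0, 155.0], [661.0, 375.0], [668.0, 149.0]]
```

The board has dropped: the front corner at (676,309) and the lip top at (330,160) in the side crop match the dropped prediction, not the riding one. The discs are seated. Next I'll move over to the peg, at rack (-73,-153).

Call:
servo_tool --rows '[[[0,0,-0.03],[0,0,0],1],[[0,0,-0.03],[0,0,0],1],[[0,0,-0.03],[0,0,0],1],[[0.0317,0.0139,0],[0,0,0],1],[[0.0317,0.0139,0],[0,0,0],1],[[0.0317,0.0139,0],[0,0,0],1],[[0.0317,0.0139,0],[0,0,0],1],[[0.0317,0.0139,0],[0,0,0],1],[[0.0317,0.0139,0],[0,0,0],1],[[0.0317,0.0139,0],[0,0,0],1],[[0.0317,0.0139,0],[0,0,0],1],[[0,0,0],[0,0,0],1],[[0,0,0],[0,0,0],1]]'

```text
clock: 11.45
tool_pos: [0.4594, -0.1545, 0.1377]
orientation: [-180.0, 0.0, -92.4]
force: [0.5, -0.6, -1.5]
opening: 0.0005
```

Call:
servo_tool --rows '[[[0,0,0.03],[0,0,0],1],[[0,0,0.03],[0,0,0],1],[[0,0,0.02],[0,0,0],1],[[0,0,0],[0,0,0],1],[[0,0,0],[0,0,0],1]]'

```text
clock: 11.87
tool_pos: [0.4602, -0.1526, 0.0571]
orientation: [179.9, -0.0, -92.1]
force: [0.5, -0.2, -0.1]
opening: 0.0001
```

```bash
python3 look.py b1
```

```text
(no output)
```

View pics/b1.png

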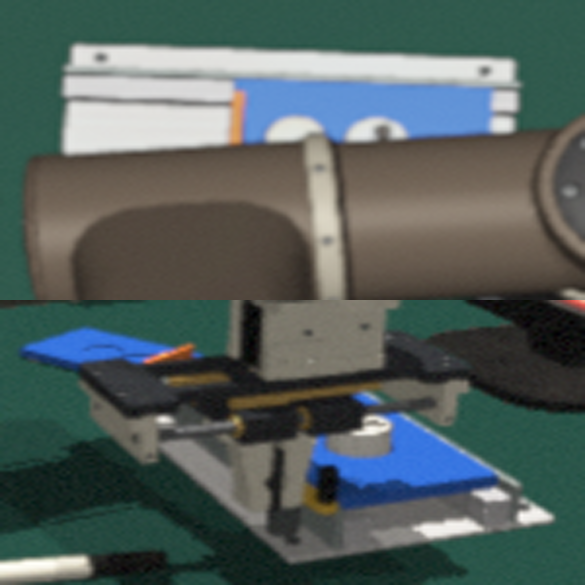

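The finger stands on the -x side of the peg, at (270,480) with the peg at (328,480) in the side crop. I'll close in and then swing about the pivot.

Call:
servo_tool --rows '[[[-0.001,-0.0035,0],[0,0,0],1],[[-0.001,-0.0035,0],[0,0,0],1],[[0.00135,-0.0023,0],[0,0,-0.5],1],[[0.00135,-0.0023,0],[0,0,-0.5],1],[[0.00135,-0.0023,0],[0,0,-0.5],1],[[0.00135,-0.0023,0],[0,0,-0.5],1],[[0.00135,-0.0023,0],[0,0,-0.5],1],[[0.00135,-0.0023,0],[0,0,-0.5],1],[[0.00135,-0.0023,0],[0,0,-0.5],1],[[0.00135,-0.0023,0],[0,0,-0.5],1]]'

```text
clock: 12.8
tool_pos: [0.4869, -0.1594, 0.0583]
orientation: [180.0, 0.0, -68.0]
force: [-2.0, -0.5, 1.7]
opening: 0.0003
```

```bash
python3 look.py b2
```

```text
(no output)
```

View pics/b2.png

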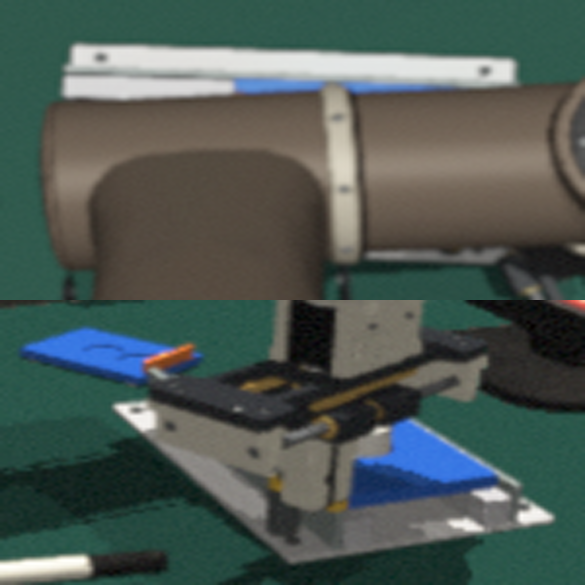

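Call:
servo_tool --rows '[[[0.00135,-0.0023,0],[0,0,-0.5],1],[[0.00135,-0.0023,0],[0,0,-0.5],1],[[0.00135,-0.0023,0],[0,0,-0.5],1],[[0.00135,-0.0023,0],[0,0,-0.5],1],[[0.00135,-0.0023,0],[0,0,-0.5],1],[[0.00135,-0.0023,0],[0,0,-0.5],1],[[0.00135,-0.0023,0],[0,0,-0.5],1],[[0.00135,-0.0023,0],[0,0,-0.5],1],[[0.00135,-0.0023,0],[0,0,-0.5],1],[[0.00135,-0.0023,0],[0,0,-0.5],1]]'

```text
clock: 13.73
tool_pos: [0.5135, -0.1574, 0.0583]
orientation: [180.0, -0.0, -38.1]
force: [-2.1, -1.6, 2.0]
opening: 0.0006
```

```bash
python3 look.py b3
python3 - <<'E'
import numpy as np
from plant import telemetry
o=telemetry.get_obs();d=o["tool_pos"][:2]-[.5773,.0007];s,c=np.sin(np.radians(-2.157)),np.cos(np.radians(-2.157))
p=np.array([c*d[0]+s*d[1],-s*d[0]+c*d[1]])-[-.077,-.112]
y=np.radians(o["orientation"][2]+2.157);X=np.array([np.cos(y),np.sin(y)]);print(p,"radial",p@X,"tang",p@np.array([-X[1],X[0]]),np.degrees(y)+90,o["joint_pos"][5])
E
```

```text
[ 0.0195398  -0.04818265] radial 0.04415266275720511 tang -0.027457486980822773 53.95081750749513 47.86398370916548
```

View pics/b3.png

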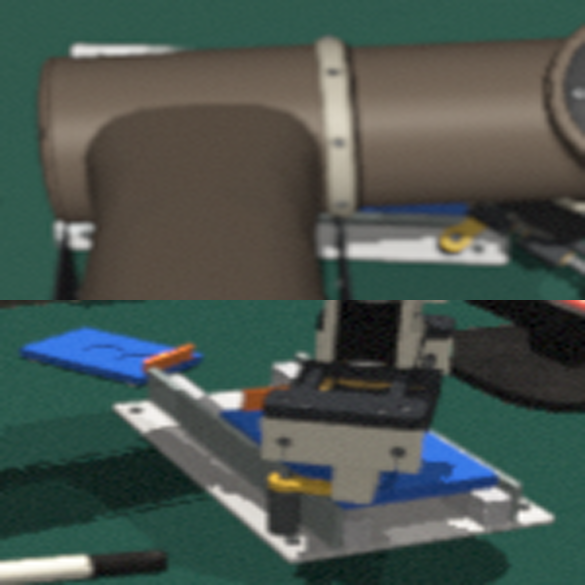

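The bar is turning with the finger, now at about 50°. Contact is good and the force is about 3 N.

Call:
servo_tool --rows '[[[0.00135,-0.0023,0],[0,0,-0.5],1],[[0.00135,-0.0023,0],[0,0,-0.5],1],[[0.00135,-0.0023,0],[0,0,-0.5],1],[[0.00135,-0.0023,0],[0,0,-0.5],1],[[0.00135,-0.0023,0],[0,0,-0.5],1],[[0.00135,-0.0023,0],[0,0,-0.5],1],[[0.00135,-0.0023,0],[0,0,-0.5],1],[[0.00135,-0.0023,0],[0,0,-0.5],1],[[0.00135,-0.0023,0],[0,0,-0.5],1],[[0.00135,-0.0023,0],[0,0,-0.5],1],[[0,0,0],[0,0,0],1]]'

```text
clock: 14.75
tool_pos: [0.5359, -0.142, 0.0582]
orientation: [-180.0, -0.1, -8.2]
force: [0.6, -1.7, 1.9]
opening: 0.0003
```

Call:
servo_tool --rows '[[[0.00135,-0.0023,0],[0,0,-0.5],1],[[0,0,0],[0,0,0],1]]'

```text
clock: 14.92
tool_pos: [0.5374, -0.14, 0.0581]
orientation: [180.0, -0.1, -5.2]
force: [0.9, -2.5, 2.4]
opening: 0.0006
```

```bash
python3 look.py b4
```

```text
(no output)
```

View pics/b4.png

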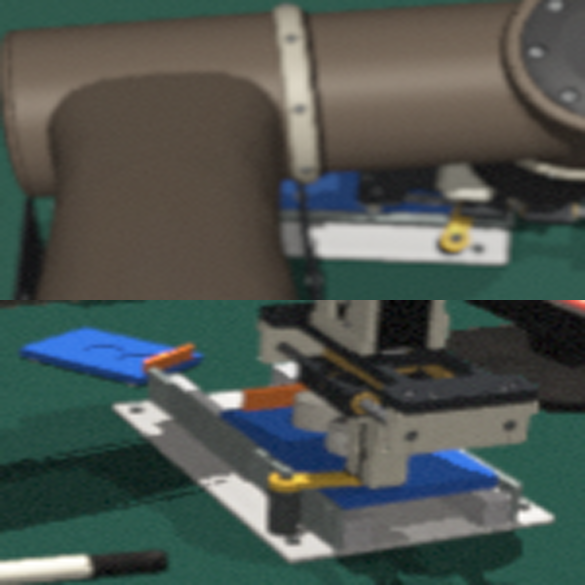

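Call:
servo_tool --rows '[[[0,-0.001,0],[0,0,0],1],[[0,-0.001,0],[0,0,0],1],[[0,0,0],[0,0,0],1]]'

```text
clock: 15.27
tool_pos: [0.537, -0.1379, 0.0577]
orientation: [-180.0, -0.0, -5.2]
force: [1.7, -2.2, 1.2]
opening: 0.0001
```

Call:
servo_tool --rows '[[[0,0.005,0],[0,0,0],1],[[0,0.01,0],[0,0,0],1],[[0,0.01,0],[0,0,0],1],[[0,0,-0.03],[0,0,0],1],[[0,0,-0.03],[0,0,0],1],[[0,0,-0.03],[0,0,0],1],[[0,0,-0.03],[0,0,0],1],[[-0.02,0.03,0],[0,0,0],1],[[-0.02,0.03,0],[0,0,0],1],[[-0.02,0.03,0],[0,0,0],1],[[-0.02,0.03,0],[0,0,0],1],[[0,0.03,0],[0,0,0],1],[[0,0.03,0],[0,0,0],1],[[0,0.03,0],[0,0,0],1],[[0,0,0],[0,0,0],1],[[0,0,0],[0,0,0],1]]'

```text
clock: 16.6
tool_pos: [0.4344, -0.3666, 0.1767]
orientation: [-180.0, 0.1, -5.4]
force: [-0.0, 0.4, -1.1]
opening: 0.0004
```

Run:
```python
from h import *
a=optics.snapshot("side");cv2.imwrite("pics/c_full.png",a[:,:,::-1]);b=a[155:250,215:365,::-1];cv2.imwrite("pics/c_s.png",cv2.resize(b,None,fx=5.3,fy=5.3,interpolation=cv2.INTER_CUBIC))
a=optics.snapshot("top");cv2.imwrite("pics/c_ft.png",a[:,:,::-1]);b=a[110:210,200:350,::-1];cv2.imwrite("pics/c_t.png",cv2.resize(b,None,fx=5.3,fy=5.3,interpolation=cv2.INTER_CUBIC))
```

```text
(no output)
```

View pics/c_s.png

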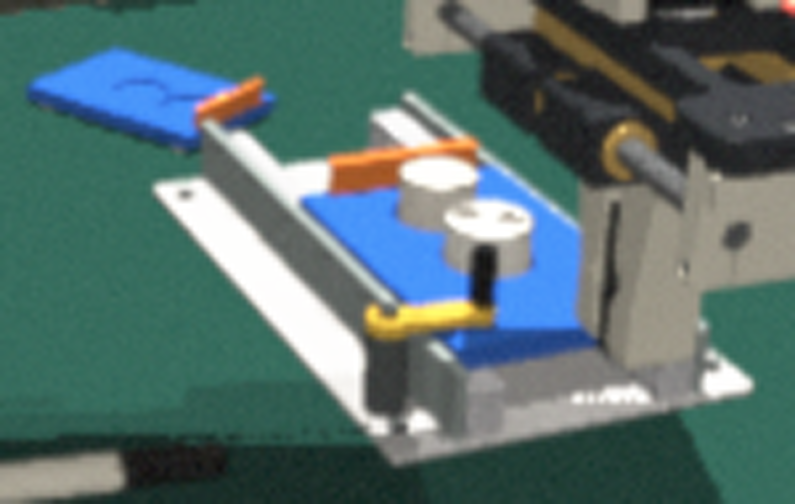

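View pics/c_ft.png

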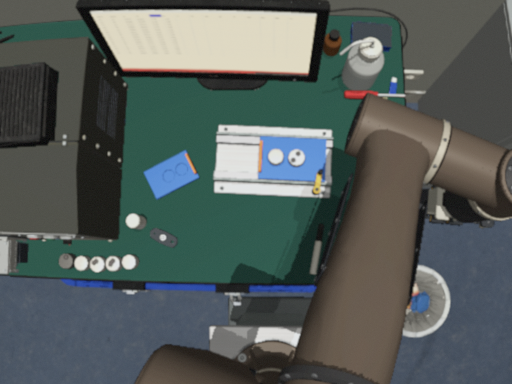

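View pics/c_t.png

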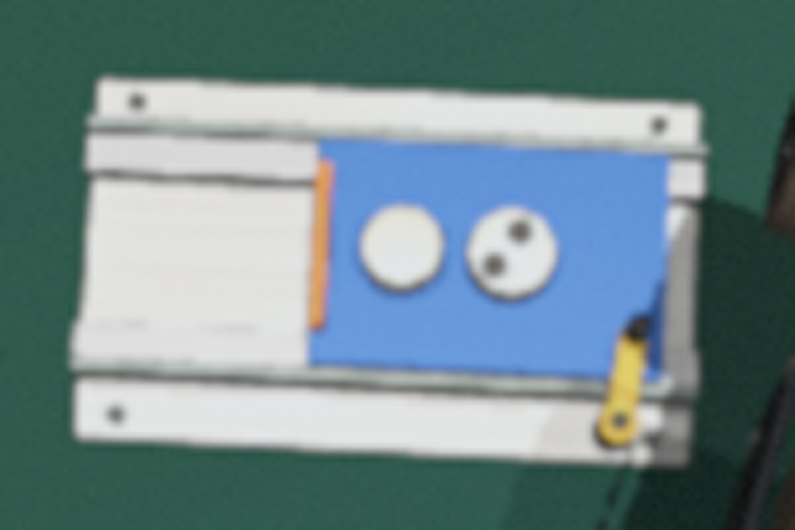

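Run:
```python
from h import *
pc=np.array([.5773,.0007]);t=np.radians(-2.157);R=np.array([[np.cos(t),-np.sin(t)],[np.sin(t),np.cos(t)]])
for n,q in(("top",topc([(639,326)])),("side",sidec([(484,248)]))):
  p=(onz(n,q,.08)[:,:2]-pc)@R-[-.077,-.112];print(p,np.arctan2(p[:,0],-p[:,1]))
p0=(onz("top",topc([(619,420)]),.063)[:,:2]-pc)@R
p=(onz("top",topc([(639,326)]),.08)[:,:2]-pc)@R-p0;print(p,np.arctan2(p[:,0],-p[:,1]))
```

```text
[[ 0.04030468 -0.00486808]] [1.45059669]
[[ 0.04180393 -0.00523462]] [1.44622641]
[[ 0.04171332 -0.00642986]] [1.41785603]
```

Both cameras put the catch at about 1.43 rad, past the 1.25 limit but short of its 1.57 stop. There is time, so I'll go back the same way and nudge it on.

Call:
servo_tool --rows '[[[0,-0.03,0],[0,0,0],1],[[0,-0.03,0],[0,0,0],1],[[0,-0.03,0],[0,0,0],1],[[0.02,-0.03,0],[0,0,0],1],[[0.02,-0.03,0],[0,0,0],1],[[0.02,-0.03,0],[0,0,0],1],[[0.02,-0.03,0],[0,0,0],1],[[0,0,0],[0,0,0],1],[[0,0,0.03],[0,0,0],1],[[0,0,0.03],[0,0,0],1],[[0,0,0.03],[0,0,0],1],[[0,0,0.03],[0,0,0],1],[[0,0,0],[0,0,0],1],[[0,-0.01,0],[0,0,0],1],[[0,-0.008,0],[0,0,0],1],[[0,-0.004,0],[0,0,0],1],[[0,-0.002,0],[0,0,0],1],[[0,0,0],[0,0,0],1]]'

```text
clock: 18.2
tool_pos: [0.5377, -0.1382, 0.0592]
orientation: [-180.0, -0.2, -5.1]
force: [0.1, -0.6, 0.1]
opening: 0.0001
```

Call:
servo_tool --rows '[[[0,-0.001,0],[0,0,0],1],[[0,-0.001,0],[0,0,0],1],[[0,-0.001,0],[0,0,0],1],[[0,-0.001,0],[0,0,0],1],[[0,0,0],[0,0,0],1]]'

```text
clock: 18.62
tool_pos: [0.5374, -0.1351, 0.0578]
orientation: [180.0, -0.0, -5.2]
force: [0.3, -1.7, 1.1]
opening: 0.0005
```

Call:
servo_tool --rows '[[[0,-0.001,0],[0,0,0],1],[[0,-0.001,0],[0,0,0],1],[[0,0,0],[0,0,0],1]]'

```text
clock: 18.87
tool_pos: [0.5372, -0.1329, 0.0575]
orientation: [-180.0, -0.0, -5.2]
force: [0.8, -1.6, 1.6]
opening: 0.0003
```

Call:
servo_tool --rows '[[[0,-0.001,0],[0,0,0],1],[[0,0,0],[0,0,0],1]]'

```text
clock: 19.03
tool_pos: [0.5373, -0.1322, 0.0575]
orientation: [180.0, 0.0, -5.2]
force: [1.3, -4.9, 1.2]
opening: 0.0003
```

Call:
servo_tool --rows '[[[0,0.005,0],[0,0,0],1],[[0,0.01,0],[0,0,0],1],[[0,0.015,0],[0,0,0],1],[[0,0,-0.03],[0,0,0],1],[[0,0,-0.03],[0,0,0],1],[[0,0,-0.03],[0,0,0],1],[[0,0,-0.03],[0,0,0],1],[[-0.02,0.03,0],[0,0,0],1],[[-0.02,0.03,0],[0,0,0],1],[[-0.02,0.03,0],[0,0,0],1],[[-0.02,0.03,0],[0,0,0],1],[[0,0.03,0],[0,0,0],1],[[0,0.03,0],[0,0,0],1],[[0,0.03,0],[0,0,0],1],[[0,0,0],[0,0,0],1],[[0,0,0],[0,0,0],1]]'

```text
clock: 20.37
tool_pos: [0.4346, -0.3651, 0.1766]
orientation: [-179.9, 0.1, -5.4]
force: [0.3, -0.5, -0.3]
opening: 0.0005
```

```bash
python3 look.py d1
```

```text
(no output)
```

View pics/d1.png

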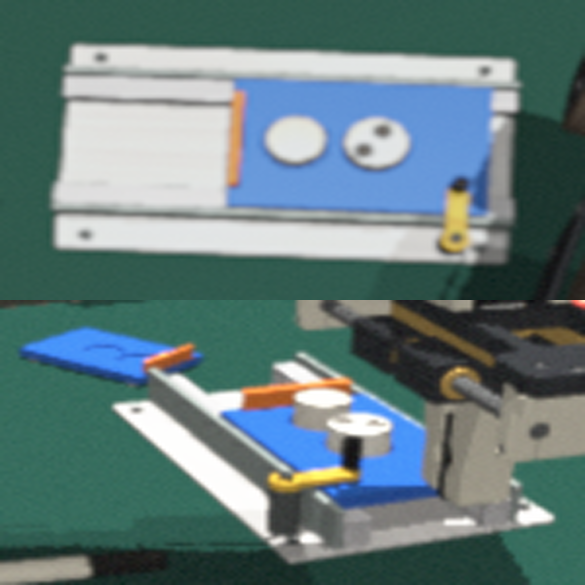

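The bar now lies square over the board, with the peg at (459,185) and the pivot at (453,241) in the top crop. The force also rose at the stop. The board is flat, both discs are seated, and the arm is clear.

```bash
python3 -c "
from plant import ctrl
print(ctrl.close_job())"
```

```text
the job is handed in; nothing more can be done
None
```

The board is in its notches, the catch is closed over it, and I handed the job in at about 20.5 s of the 51 s allowed. The hand-in reported no verdict.

- **Board:** I pushed it by the lip with the closed fingertip for about 73 mm, until the force rose to 10 N at the notch, then eased off. The front corner and lip in the side view matched the dropped height, not the riding height. In the top view it sits about 2–3 mm past nominal, at y ≈ -0.047 m, which is within tolerance.
- **Catch:** I swung the peg round about its pivot. After the first pass both cameras put it at about 1.43 rad, short of the 1.57 stop. I went back and nudged it until the force rose at 4.9 N. In the last pictures the bar lies square over the board's corner; I did not recompute the angle after that nudge.
- **Rest of the scene:** Both discs still stand in their recesses. The marker, jar, key and mouse looked unmoved, judged by eye only; the arm partly hid the area round the mouse in the late top view. The arm is clear, with no contact force beyond noise.

No check failed or disagreed beyond the 2–3 mm offset.

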